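Jar lids by size into their rows, drawer shut to its catch

TASK

Sort the four jar lids lying in the open part of the breakfast drawer: slide the two larger ones into the wide row and the two smaller ones into the narrow row, under the rows' lips and each fully inside its row. Then push the drawer gently home, past its catch, until you feel it seat on its stop, without slamming or forcing it. Leave the other things on the counter where they are.

Things in the scene. Friction and masses are not known exactly. Their poses are not given: they have to be found in the camera images.
- cabinet: low light-wood drawer box fixed on the counter, 165 mm deep (x), 364 mm wide (y), 52 mm high, open at its front, which faces -x of its own frame towards the robot. Origin: centre of its underside, x pointing into the box, front face at x = -82.5 mm.
- drawer (a joint): the drawer's opening in m: 0 with its panel against the box, 0.148 fully out; it starts almost fully out. It slides along the box's x axis with about 2 N of friction. It is home against an adjustable stop set somewhere from 0.002 to 0.022 (new each time, cannot be seen): push till it is felt. From 20 to 7 mm before home a sprung roller catch resists with some 7 N more, then snaps the drawer home.
- catch (a joint): how far the sprung roller of the catch, hidden in the box, is lifted, in m: 0 while the drawer is clear of it, 0.004 as the drawer's bump passes under it, about 0.003 when the drawer sits home on its rubber-buffered stop.
- drawer_front (a point): top edge of the drawer's front panel, middle of its outer face, 50 mm above the counter; axes as the box (push along +x). No handle, 364 wide, 46 tall, 10 mm thick. Inside, the drawer is 144 deep and 338 mm wide, walls 20 mm over the floor; rows at y 31 to 169 mm, wide one next to the panel, narrow one behind; the rest is open floor for the lids, its 60 mm before the rows free.
- wide_row (a point): centre of the wide (front) row, on the drawer floor (8 mm above the counter); moves with the drawer. It is 67 mm wide and runs 138 mm along this y axis: open mouth at y -69 mm, closed end at +69 mm; x points into the box. Its walls stand 16.5 mm over the floor; from 12 mm inside the mouth their top 2.5 mm overhangs 3 mm each side as lips: lids only slide in under them; 61 mm stays open above.
- narrow_row (a point): centre of the narrow (rear) row, on the drawer floor (8 mm above the counter); moves with the drawer. It is 57 mm wide and runs 138 mm along this y axis: open mouth at y -69 mm, closed end at +69 mm; x points into the box. Its walls stand 16.5 mm over the floor; from 12 mm inside the mouth their top 2.5 mm overhangs 3 mm each side as lips: lids only slide in under them; 51 mm stays open above.
- lid_large_a: larger plain bare-steel twist-off jar lid lying open side up on the drawer floor: a shallow cup, outer diameter 63 mm, 10 mm tall, rim wall 2 mm, floor 2 mm thick, so 59 mm clear inside. Origin: centre of its underside, z up; its yaw means nothing.
- lid_large_b: larger plain bare-steel twist-off jar lid lying open side up on the drawer floor: a shallow cup, outer diameter 63 mm, 10 mm tall, rim wall 2 mm, floor 2 mm thick, so 59 mm clear inside. Origin: centre of its underside, z up; its yaw means nothing.
- lid_small_a: smaller plain bare-steel twist-off jar lid lying open side up on the drawer floor: a shallow cup, outer diameter 53 mm, 10 mm tall, rim wall 2 mm, floor 2 mm thick, so 49 mm clear inside. Origin: centre of its underside, z up; its yaw means nothing.
- lid_small_b: smaller plain bare-steel twist-off jar lid lying open side up on the drawer floor: a shallow cup, outer diameter 53 mm, 10 mm tall, rim wall 2 mm, floor 2 mm thick, so 49 mm clear inside. Origin: centre of its underside, z up; its yaw means nothing.
- butter_dish: bystander: covered glass butter dish, 100 x 170 mm, 81 mm tall with its knob; origin centre of underside.
- toast_rack: bystander: cream ceramic toast rack, 75 x 170 mm, 82 mm tall; origin centre of underside.
- spreader_a: bystander: steel butter spreader lying flat along its x, 150 mm long, 20 mm wide, 6 mm thick; origin near its middle.
- spreader_b: bystander: steel butter spreader like the other one.
Things that resemble listed ones, but are neither listed nor needed, are in the scene too. Leave any green or red look-alike of the lid_large_a alone.

How it is judged:
By the outcome, as a careful person would: the job done as asked, in the order asked, and still so for the second after the job is handed in, with the robot touching nothing.
It also fails if it takes over 69 s, if anything falls off the work surface, if the arm or the gripper's body presses on something with over 40 N, if the wrist force passes 120 N, or if a joint passes its speed limit or range.

ROBOT

A 6-joint arm with a two-finger parallel gripper is mounted at the origin on the work surface. World frame = base frame: x ahead of the robot, y to its left, z up, the work surface at z = 0. Lengths are in m, angles in rad, forces in N, time in s.
With the tool pointing down it reaches from about 0.275 to 0.725 m from the base axis. Payload 15.9 kg.
Tool frame: the origin (TCP) lies at the very end of the fingers, on their centre line; the grasp point (between the pads) lies 19 mm behind it; z points along the fingers, y is the line along which they close (so a half turn about z gives the same grasp; the last joint's range is limited). The gripper opens to 85 mm and grips with 20 to 120 N. Pads are 22 mm wide; open, the fingers measure 114 mm over their backs; the gripper's body (76 mm by 85 mm) begins 54 mm behind the grasp point. The pads swing forward as they close: fully open they stand 13 mm farther back than shut.
Start: joints at [-1.323, 0.213, -0.034, 1.323, 0, 1.571], TCP at [0.123, -0.485, 0.231] pointing down, gripper open.
Joint ranges: [-2.98, 2.98], [-0.74, 1.72], [-1.14, 1.35], [-2.1, 2.04], [-1.57, 1.44], [-3.14, 3.14]. Speed limits (rad/s): [1.89, 1.89, 2.39, 2.57, 3.14, 3.14].

INTERFACE

Orientations are given as a unit quaternion [w, x, y, z].
In Python, from cell import env gives the robot as it stands.
- The arm moves only by the tool drive_tool, never from a script. Its argument "rows" is a list of rows, each an object with "delta_pos": the shift along the world's x, y, z as a fraction of full scale, a list of three; "delta_rot": the turn, a rotation vector about the world's x, y, z as a fraction of full scale, a list of three. In form: [{"delta_pos": [dx, dy, dz], "delta_rot": [wx, wy, wz]}, ...]. A call has 1 to 20 rows; each row shifts and turns the commanded pose from where the row before left it; what a row does not reach is not made up. Full scale, the value 1, is 0.2 m for a shift and 45 degrees for a turn. A row lasts 1/8 s, in which the tool goes at most 62.5 mm and 10.7 degrees, less where a joint would pass 70% of its speed; a pose out of reach is approached as far as the arm can. A call with a number of a shift or a turn outside -1 to 1 is refused whole. A call with a gripper value outside its range is refused whole. "fingers" is the closure, from 0 (fully open) to 1 (shut), set as the call begins (left out, the last holds). The fingers move at their own pace and stop on an object; "newtons" is the grip in N (left out, the last holds). Time passes only in rows, so rows that do not move let the fingers close. It gives the time, the measured TCP pose, the force, the opening and the grip force at its end, in the units of the state.
- env.state(): the state, without advancing time (a new reading comes with each control period).
- env.capture(name): name is "scene" or "top"; returns (picture, depth): 480x640x3 uint8, red, green, blue; 480x640 float32, m along the optical axis (not along the pixel's ray), 0 where there is no reading.
- env.camera_info(name): a dict with "fovy" (degrees; the focal length in pixels is half the picture's height over the tangent of half this angle, whatever the lens; pixels are square), "cx", "cy" (the principal point, pixels), "k1" (the pictures are not rectified: a ray, as slopes to the right and down, at radius r is drawn at 1 + k1 r^2 times it, then the intrinsics apply), "rvec" (rotation vector, rad) and "tvec" (3), from world to camera coordinates, as OpenCV has them. Camera axes: x right, y down, z forward; pixel columns grow to the right and rows downward; lengths in m; the calibration is good to about 2 mm. A picture is of the moment at which its call begins. camera_info takes no time and is no camera call.
- env.job_done(): hands the job in; it is judged then, once.
The state is a dict: "t": time; "qpos": joint angles; "joint_vel": joint speeds; "tau": joint torques, N m; "tcp_pos": TCP position; "tcp_rot": TCP orientation; "wrist_force": force on the tool from outside, world axes, zero at the start; "moment": the same for the moment, N m; "gripper_width": finger opening in m; "grasp_force": force on a finger pad.
Only numpy, scipy, OpenCV 4.12 (cv2) and the standard library are available. Lean on these libraries where they do the work, as an engineer would, in place of code of your own. Each camera call takes 0.05 s, during which the arm holds its last target. There are 200 camera calls.

## Working session

There is one attempt and no reset: what is moved stays moved. The work goes in short steps, Python scripts to look and compute and a tool call to move; the robot and the scene stay as the last step left them, time stands still between calls to the robot, and variables do not carry over. Pictures are saved under pics/ and viewed, at most 10 in all, crops included, and the job is handed in when it is done.

Besides the shell and the picture viewer there is one more tool, called after ">>>" in YAML: its name, and indented under it one key for each argument. drive_tool: Moves the arm, as the interface text tells. Its arguments: {"type":"object","properties":{"rows":{"type":"array","items":{"type":"object","properties":{"delta_pos":{"type":"array","items":{"type":"number","minimum":-1,"maximum":1}},"delta_rot":{"type":"array","items":{"type":"number","minimum":-1,"maximum":1}}}}},"fingers":{"type":"number"},"newtons":{"type":"number"}},"required":["rows"]}

```bash
ls; mkdir -p pics; cat > h.py <<'E'
import numpy as np, cv2
from cell import env
def cam(n):
    i=env.camera_info(n); f=240/np.tan(np.radians(i["fovy"])/2)
    R,_=cv2.Rodrigues(np.array(i["rvec"],float)); return i,f,R,np.array(i["tvec"],float)
def rays(n,uv):
    i,f,R,t=cam(n); K=np.array([[f,0,i["cx"]],[0,f,i["cy"]],[0,0,1.]])
    p=cv2.undistortPoints(np.array(uv,float).reshape(-1,1,2),K,np.array([i["k1"],0,0,0.])).reshape(-1,2)
    d=np.c_[p,np.ones(len(p))]@R; return -R.T@t,d
def onplane(n,uv,z):
    c,d=rays(n,uv); s=(z-c[2])/d[:,2]; return c+d*s[:,None]
def proj(n,P):
    i,f,R,t=cam(n); K=np.array([[f,0,i["cx"]],[0,f,i["cy"]],[0,0,1.]])
    return cv2.projectPoints(np.array(P,float).reshape(-1,1,3),np.array(i["rvec"],float),t,K,np.array([i["k1"],0,0,0.]))[0].reshape(-1,2)
def shot(n,name):
    a,d=env.capture(n); cv2.imwrite(f"pics/{name}.png",a[:,:,::-1]); np.save(f"pics/{name}.npy",d); return a,d
E
python3 - <<'E'
from h import *
for n in("scene","top"):
    shot(n,n+"0"); i,f,R,t=cam(n); print(n,i,f,-R.T@t)
print(env.state())
E
```

```text
pics
scene {'fovy': 44.23547630348976, 'cx': 321.62988911937356, 'cy': 232.07808199869106, 'k1': -0.14706598483443867, 'rvec': array([ 2.50261548,  0.78129277, -0.22969677]), 'tvec': array([-0.47869753, -0.25821804,  1.61014752])} 590.524193480673 [ 1.00192402 -0.57836267  1.24500915]
top {'fovy': 57.75495233081566, 'cx': 321.44034407372675, 'cy': 241.14016114884637, 'k1': 0.0039713815993989085, 'rvec': array([ 2.1663947 , -2.16575115,  0.11135131]), 'tvec': array([-0.02108923,  0.58976308,  0.98689848])} 435.1634891856556 [ 0.48276789 -0.02356188  1.0433666 ]
{'t': 0.1, 'qpos': array([-1.32299249e+00,  2.13314452e-01, -3.49444035e-02,  1.32346892e+00,
       -5.40621940e-06,  1.57080283e+00]), 'joint_vel': array([ 0.00172611, -0.00151951,  0.00164269,  0.00033442, -0.00238717,
        0.00052857]), 'tau': array([ 5.36233511e-04, -6.87240672e+01,  4.87812388e+01,  1.19818372e-02,
        4.52017457e-05,  2.96250823e-05]), 'tcp_pos': array([ 0.12256963, -0.48446449,  0.2308825 ]), 'tcp_rot': array([-4.61817870e-04,  9.92334267e-01,  1.23581902e-01, -6.02402558e-05]), 'wrist_force': array([ 0.31597843, -0.40416217, -0.43029883]), 'moment': array([ 0.00517186,  0.01582908, -0.03638491]), 'grasp_force': 0.0, 'gripper_width': 0.08542844825464246}
```

View pics/top0.png

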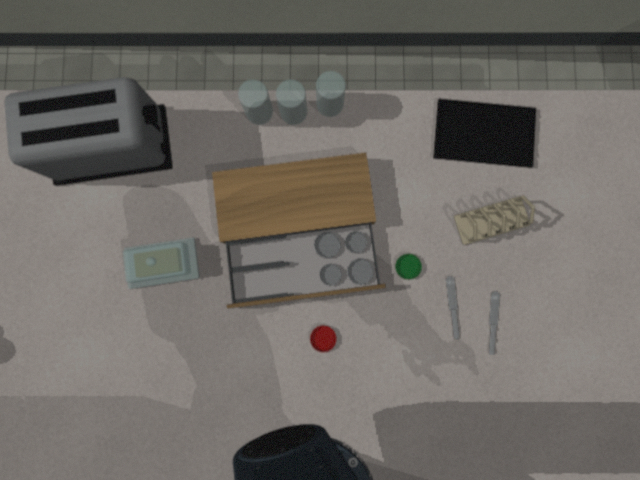

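View pics/scene0.png

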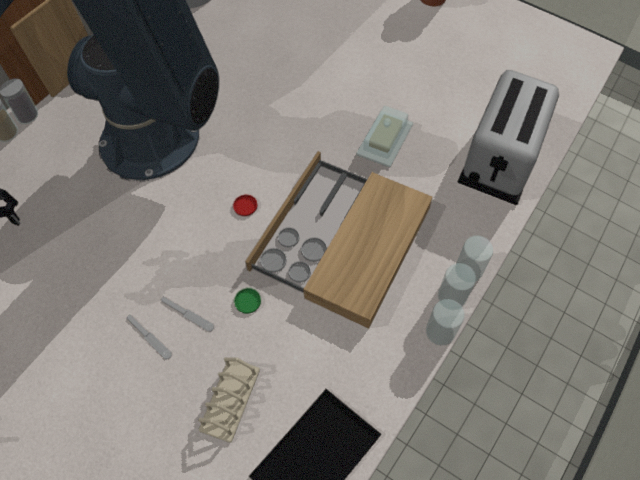

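Top view: the drawer is at (225–385, 225–305), with its rows on the left (y+). Four grey lids lie on the right at about (329,244), (358,241), (332,273) and (362,271). The candidates that could be mistaken for them are the red disc (323,338) and the green disc (408,266), both look-alikes outside the drawer, and the glasses (253,95), (291,95) and (330,90). I choose the four grey discs in the drawer and will measure them with a close crop.

```bash
python3 - <<'E'
from h import *
a=cv2.imread("pics/top0.png"); c=a[220:315,220:395]; c=cv2.resize(c,None,fx=4.5,fy=4.5,interpolation=cv2.INTER_CUBIC)
cv2.imwrite("pics/c0.png",cv2.convertScaleAbs(c,alpha=1.7))
hsv=cv2.cvtColor(a,cv2.COLOR_BGR2HSV)
m=((hsv[...,0]>8)&(hsv[...,0]<22)&(hsv[...,1]>75)).astype(np.uint8)*255
m[:, :200]=0;m[:,400:]=0;m[:140]=0;m[320:]=0
cs=cv2.findContours(cv2.morphologyEx(m,cv2.MORPH_OPEN,np.ones((3,3))),cv2.RETR_EXTERNAL,cv2.CHAIN_APPROX_NONE)[0]
for k in sorted(cs,key=cv2.contourArea)[-3:]:
    r=cv2.minAreaRect(k);P=onplane("top",cv2.boxPoints(r),.052)[:,:2]
    print(cv2.contourArea(k),r,P.round(4).tolist())
    e=[(np.linalg.norm(P[i]-P[(i+1)%4]),np.degrees(np.arctan2(*(P[(i+1)%4]-P[i])[::-1]))) for i in range(4)];print(np.round(e,3).tolist(),P.mean(0))
d=np.load("pics/top0.npy")
g=cv2.GaussianBlur(a,(3,3),0)[:,:,1]
c2=cv2.resize(g[225:310,300:390],None,fx=4,fy=4,interpolation=cv2.INTER_CUBIC)
H=cv2.HoughCircles(c2,cv2.HOUGH_GRADIENT,1,70,param1=60,param2=18,minRadius=38,maxRadius=66)
for x,y,r in H[0]:
    u=(x+.5)/4-.5+300;v=(y+.5)/4-.5+225; p=onplane("top",[[u,v],[u+r/4,v]],.017); print(u,v,r/4,p[0,:2].round(4),np.linalg.norm(p[1]-p[0]))
E
```

```text
416.5 ((306.013916015625, 295.6068420410156), (4.138853073120117, 157.66445922851562), 82.56858825683594) [[0.4454, 0.1908], [0.4914, -0.1626], [0.4821, -0.1637], [0.4362, 0.1894]]
[[0.356, -82.593], [0.009, -173.37], [0.356, 97.4], [0.009, 8.817]] [0.46378076 0.01348891]
10706.5 ((293.0794982910156, 196.75498962402344), (70.55618286132812, 157.4032745361328), 82.73303985595703) [[0.7502, 0.2376], [0.7978, -0.1268], [0.6323, -0.1456], [0.5862, 0.2127]]
[[0.367, -82.558], [0.167, -173.517], [0.361, 97.335], [0.166, 8.63]] [0.69165273 0.04447443]Traceback (most recent call last):
  File "<stdin>", line 16, in <module>
TypeError: 'NoneType' object is not subscriptable
```

View pics/c0.png

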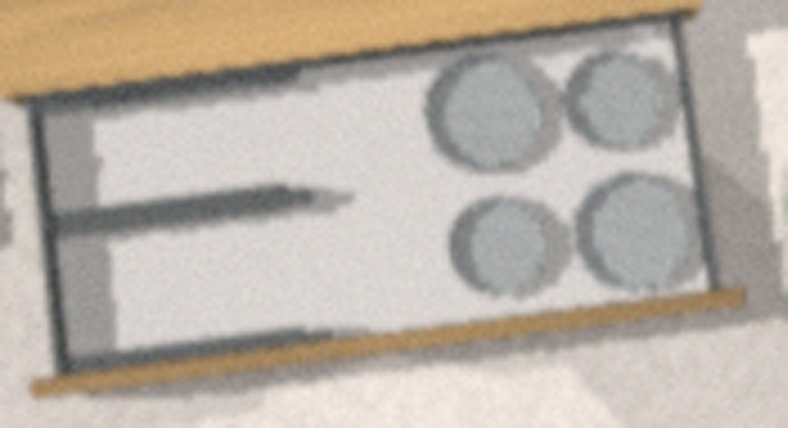

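The crop confirms it: the rear-left and front-right grey lids are large, and the rear-right and front-left ones are small. Next I'll measure them and the row walls in the drawer frame.

```bash
cat >> h.py <<'E'
YAW=np.radians(7.5); ex=np.array([np.cos(YAW),np.sin(YAW)]); ey=np.array([-ex[1],ex[0]])
def lids(n,a):
    hsv=cv2.cvtColor(a,cv2.COLOR_RGB2HSV); b=a.astype(int)
    m=((b[...,2]-b[...,0])>4).astype(np.uint8)*255
    q=proj(n,[[*(C+ex*x+ey*y),.012] for x,y in((0,-170),(0,172),(150,172),(150,-170)) for x,y in((x/1e3,y/1e3),)])
    w=np.zeros_like(m);cv2.fillPoly(w,[q.astype(np.int32)],255); m&=w
    m=cv2.morphologyEx(cv2.medianBlur(m,5),cv2.MORPH_OPEN,np.ones((5,5)))
    for k in cv2.findContours(m,cv2.RETR_EXTERNAL,cv2.CHAIN_APPROX_NONE)[0]:
        if cv2.contourArea(k)<60: continue
        P=onplane(n,k.reshape(-1,2),.014)[:,:2].astype(np.float32); (c,s,_)=cv2.fitEllipse(P*1000); c=np.array(c)/1e3
        print(n,"lid px",k.reshape(-1,2).mean(0).round(),"world",c.round(4),"d",np.round(s,1),"drawer",((c-C)@ex*1e3).round(1),((c-C)@ey*1e3).round(1))
C=np.array([.4638,.0135])
E
python3 - <<'E'
from h import *
for n in("top","scene"):
    a=cv2.imread(f"pics/{n}0.png")[:,:,::-1]; lids(n,a)
a=cv2.imread("pics/top0.png"); g=a.mean(2)
# dark wall profiles across x of drawer at several y
for y in(60,90,120,150):
    xs=np.arange(-8,150,3); u=proj("top",[[*(C+ex*x/1e3+ey*y/1e3),.0245] for x in xs]).astype(np.float32)
    v=cv2.remap(g.astype(np.float32),u[:,0:1],u[:,1:2],cv2.INTER_LINEAR).ravel(); print(y,list(zip(xs.tolist(),v.astype(int).tolist())))
for x in (20,70):
    ys=np.arange(-185,190,3); u=proj("top",[[*(C+ex*x/1e3+ey*y/1e3),.0245] for y in ys]).astype(np.float32)
    v=cv2.remap(g.astype(np.float32),u[:,0:1],u[:,1:2],cv2.INTER_LINEAR).ravel(); print(x,[(int(p),int(q)) for p,q in zip(ys,v) if q<95])
E
```

```text
60 [(-8, 84), (-5, 79), (-2, 75), (1, 76), (4, 65), (7, 60), (10, 64), (13, 89), (16, 115), (19, 125), (22, 124), (25, 124), (28, 125), (31, 124), (34, 125), (37, 125), (40, 124), (43, 123), (46, 124), (49, 124), (52, 123), (55, 122), (58, 126), (61, 124), (64, 123), (67, 119), (70, 102), (73, 84), (76, 67), (79, 60), (82, 60), (85, 63), (88, 89), (91, 114), (94, 124), (97, 125), (100, 124), (103, 123), (106, 125), (109, 124), (112, 122), (115, 123), (118, 123), (121, 124), (124, 123), (127, 124), (130, 122), (133, 111), (136, 91), (139, 76), (142, 63), (145, 51), (148, 50)]
90 [(-8, 83), (-5, 79), (-2, 77), (1, 75), (4, 68), (7, 62), (10, 65), (13, 87), (16, 116), (19, 124), (22, 123), (25, 126), (28, 125), (31, 125), (34, 124), (37, 124), (40, 125), (43, 123), (46, 125), (49, 124), (52, 123), (55, 124), (58, 125), (61, 124), (64, 125), (67, 124), (70, 112), (73, 88), (76, 67), (79, 61), (82, 59), (85, 64), (88, 90), (91, 115), (94, 124), (97, 125), (100, 123), (103, 124), (106, 124), (109, 126), (112, 124), (115, 125), (118, 123), (121, 125), (124, 124), (127, 124), (130, 122), (13
[... 1109 characters left out ...]
127, 89), (130, 88), (133, 88), (136, 86), (139, 74), (142, 63), (145, 54), (148, 49)]
20 [(-185, 86), (-182, 85), (-179, 87), (-176, 85), (-173, 77), (-170, 64), (-167, 65), (-164, 84), (-161, 91), (-158, 87), (-155, 88), (-152, 92), (-119, 93), (-116, 85), (-113, 80), (-110, 87), (-83, 94), (-80, 92), (-77, 91), (-71, 93), (-68, 94), (-56, 92), (-53, 92), (-50, 89), (145, 91), (148, 89), (151, 92), (154, 91), (157, 91), (160, 92), (163, 90), (166, 71), (169, 47), (172, 59), (175, 94)]
70 [(-179, 91), (-176, 85), (-173, 75), (-170, 65), (-167, 80), (-134, 94), (-131, 91), (142, 92), (145, 89), (148, 90), (151, 86), (154, 87), (157, 86), (160, 88), (163, 86), (166, 69), (169, 44), (172, 62)]
```

```bash
python3 - <<'E'
from h import *
for n,pts in(("top",[(329,244),(358,241),(332,273),(362,271),(300,262),(310,275)]),("scene",[(288,238),(313,250),(273,262),(299,271),(300,225)])):
    a=cv2.imread(f"pics/{n}0.png")[:,:,::-1]
    for u,v in pts: print(n,u,v,a[v-2:v+3,u-2:u+3].reshape(-1,3).mean(0).round(1),onplane(n,[[u,v]],.012)[0].round(3))
E
```

```text
top 329 244 [ 99.2 101.  101.2] [ 0.585 -0.039  0.012]
top 358 241 [98.  99.6 99.5] [ 0.592 -0.108  0.012]
top 332 273 [ 98.5 100.2 100.5] [ 0.516 -0.046  0.012]
top 362 271 [ 98.8 100.6 100.7] [ 0.521 -0.117  0.012]
top 300 262 [125.1 122.5 120.4] [0.542 0.03  0.012]
top 310 275 [128.  125.1 123. ] [0.511 0.006 0.012]
scene 288 238 [121.1 121.4 120.4] [ 0.513 -0.041  0.012]
scene 313 250 [122.6 122.5 121.7] [ 0.582 -0.034  0.012]
scene 273 262 [122.3 121.9 121.3] [ 0.523 -0.114  0.012]
scene 299 271 [121.  121.3 120.3] [ 0.588 -0.099  0.012]
scene 300 225 [157.1 152.6 149.6] [0.515 0.005 0.012]
```

```bash
python3 - <<'E'
s=open("h.py").read()
s=s.replace('b=a.astype(int)','b=cv2.GaussianBlur(a,(0,0),1.2).astype(float)').replace('((b[...,2]-b[...,0])>4)','((b[...,2]-b[...,0])>(-2 if n=="top" else -4))')
open("h.py","w").write(s)
E
python3 - <<'E'
from h import *
for n in("top","scene"):
    lids(n,cv2.imread(f"pics/{n}0.png")[:,:,::-1])
    a=cv2.imread(f"pics/{n}0.png"); g=a.mean(2)
    for z,x0 in((.0245,list(range(60,100,2))),):
        u=proj(n,[[*(C+ex*x/1e3+ey*.09),z] for x in x0]).astype(np.float32)
        print(n,[(x,int(q)) for x,q in zip(x0,cv2.remap(g.astype(np.float32),u[:,0:1],u[:,1:2],1).ravel())])
    # divider tip along y
    ys=list(range(10,60,3)); u=proj(n,[[*(C+ex*.081+ey*y/1e3),.0245] for y in ys]).astype(np.float32)
    print(n,[(x,int(q)) for x,q in zip(ys,cv2.remap(g.astype(np.float32),u[:,0:1],u[:,1:2],1).ravel())])
E
```

```text
top lid px [330. 274.] world [ 0.5132 -0.042 ] d [48.4 50.9] drawer 41.7 -61.4
top lid px [256. 267.] world [0.529  0.1445] d [ 13.5 197. ] drawer 81.8 121.3
top lid px [361. 271.] world [ 0.5208 -0.1138] d [57.2 65.8] drawer 39.9 -133.7
top lid px [356. 242.] world [ 0.5901 -0.1023] d [48.3 50. ] drawer 110.1 -131.3
top lid px [327. 244.] world [ 0.5839 -0.0346] d [59.4 62.1] drawer 112.8 -63.3
top [(60, 125), (62, 123), (64, 125), (66, 125), (68, 123), (70, 112), (72, 96), (74, 79), (76, 67), (78, 62), (80, 60), (82, 59), (84, 62), (86, 71), (88, 90), (90, 110), (92, 120), (94, 124), (96, 125), (98, 124)]
top [(10, 119), (13, 117), (16, 115), (19, 110), (22, 100), (25, 95), (28, 91), (31, 80), (34, 66), (37, 62), (40, 62), (43, 59), (46, 62), (49, 60), (52, 60), (55, 58), (58, 61)]
scene lid px [297. 274.] world [ 0.59  -0.106] d [45.2 69.5] drawer 109.5 -135.0
scene lid px [272. 262.] world [ 0.521  -0.1157] d [57.8 76.4] drawer 39.9 -135.6
scene lid px [313. 248.] world [ 0.5794 -0.0323] d [52.4 63. ] drawer 108.7 -60.5
scene lid px [288. 237.] world [ 0.5121 -0.0399] d [48.7 52.1] drawer 40.9 -59.2
scene lid px [333. 192.] world [0.5255 0.1413] d [ 17.4 147.4] drawer 77.9 118.6
scene [(60, 153), (62, 152), (64, 152), (66, 152), (68, 152), (70, 152), (72, 141), (74, 116), (76, 87), (78, 77), (80, 74), (82, 74), (84, 73), (86, 68), (88, 76), (90, 115), (92, 142), (94, 151), (96, 152), (98, 153)]
scene [(10, 113), (13, 113), (16, 110), (19, 111), (22, 111), (25, 109), (28, 89), (31, 63), (34, 61), (37, 73), (40, 78), (43, 76), (46, 74), (49, 72), (52, 76), (55, 76), (58, 72)]
```

>>> drive_tool:
  rows:
    - {"delta_pos":[0.1625,0.185,0],"delta_rot":[0,0,-0.0125]}
    - {"delta_pos":[0.1625,0.185,0],"delta_rot":[0,0,-0.0125]}
    - {"delta_pos":[0.1625,0.185,0],"delta_rot":[0,0,-0.0125]}
    - {"delta_pos":[0.1625,0.185,0],"delta_rot":[0,0,-0.0125]}
    - {"delta_pos":[0.1625,0.185,0],"delta_rot":[0,0,-0.0125]}
    - {"delta_pos":[0.1625,0.185,0],"delta_rot":[0,0,-0.0125]}
    - {"delta_pos":[0.1625,0.185,-0.05],"delta_rot":[0,0,-0.0125]}
    - {"delta_pos":[0.1625,0.185,-0.05],"delta_rot":[0,0,-0.0125]}
    - {"delta_pos":[0.1625,0.185,-0.1],"delta_rot":[0,0,-0.0125]}
    - {"delta_pos":[0.1625,0.185,-0.1],"delta_rot":[0,0,-0.0125]}
    - {"delta_pos":[0.1625,0.185,-0.15],"delta_rot":[0,0,-0.0125]}
    - {"delta_pos":[0.1625,0.185,-0.15],"delta_rot":[0,0,-0.0125]}
    - {"delta_pos":[0,0,-0.1]}
    - {"delta_pos":[0,0,0]}
    - {"delta_pos":[0,0,0]}
  fingers: 1
  newtons: 40

```text
$.rows[12]: bad value
```

>>> drive_tool:
  rows:
    - {"delta_pos":[0.1625,0.185,0],"delta_rot":[0,0,-0.0125]}
    - {"delta_pos":[0.1625,0.185,0],"delta_rot":[0,0,-0.0125]}
    - {"delta_pos":[0.1625,0.185,0],"delta_rot":[0,0,-0.0125]}
    - {"delta_pos":[0.1625,0.185,0],"delta_rot":[0,0,-0.0125]}
    - {"delta_pos":[0.1625,0.185,0],"delta_rot":[0,0,-0.0125]}
    - {"delta_pos":[0.1625,0.185,0],"delta_rot":[0,0,-0.0125]}
    - {"delta_pos":[0.1625,0.185,-0.05],"delta_rot":[0,0,-0.0125]}
    - {"delta_pos":[0.1625,0.185,-0.05],"delta_rot":[0,0,-0.0125]}
    - {"delta_pos":[0.1625,0.185,-0.1],"delta_rot":[0,0,-0.0125]}
    - {"delta_pos":[0.1625,0.185,-0.1],"delta_rot":[0,0,-0.0125]}
    - {"delta_pos":[0.1625,0.185,-0.15],"delta_rot":[0,0,-0.0125]}
    - {"delta_pos":[0.1625,0.185,-0.15],"delta_rot":[0,0,-0.0125]}
    - {"delta_pos":[0,0,-0.1],"delta_rot":[0,0,0]}
    - {"delta_pos":[0,0,0],"delta_rot":[0,0,0]}
  fingers: 1
  newtons: 40

```text
t: 1.85
tcp_pos: [0.5114, -0.0403, 0.0898]
tcp_rot: [-0.0, 0.998, 0.065, -0.002]
wrist_force: [-0.6, 0.2, 1.3]
gripper_width: 0.0004
grasp_force: 0.0
```

>>> drive_tool:
  rows:
    - {"delta_pos":[0.003,-0.001,-0.12],"delta_rot":[0,0,0]}
    - {"delta_pos":[0.003,-0.001,-0.12],"delta_rot":[0,0,0]}
    - {"delta_pos":[0,0,-0.08],"delta_rot":[0,0,0]}
    - {"delta_pos":[0,0,-0.04],"delta_rot":[0,0,0]}
    - {"delta_pos":[0,0,-0.02],"delta_rot":[0,0,0]}
    - {"delta_pos":[0,0,-0.005],"delta_rot":[0,0,0]}
    - {"delta_pos":[0,0,0],"delta_rot":[0,0,0]}
    - {"delta_pos":[0,0,0],"delta_rot":[0,0,0]}

```text
t: 2.85
tcp_pos: [0.5141, -0.0411, 0.0147]
tcp_rot: [0.0, 0.998, 0.065, 0.0]
wrist_force: [-0.5, -0.0, -0.1]
gripper_width: -0.0001
grasp_force: 0.0
```

>>> drive_tool:
  rows:
    - {"delta_pos":[-0.006,0.033,-0.008],"delta_rot":[0,0,0]}
    - {"delta_pos":[-0.0045,0.033,0],"delta_rot":[0,0,0]}
    - {"delta_pos":[-0.0045,0.033,0],"delta_rot":[0,0,0]}
    - {"delta_pos":[-0.0045,0.033,0],"delta_rot":[0,0,0]}
    - {"delta_pos":[-0.0045,0.033,0],"delta_rot":[0,0,0]}
    - {"delta_pos":[-0.0045,0.033,0],"delta_rot":[0,0,0]}
    - {"delta_pos":[-0.0045,0.033,0],"delta_rot":[0,0,0]}
    - {"delta_pos":[-0.0045,0.033,0],"delta_rot":[0,0,0]}
    - {"delta_pos":[-0.0045,0.033,0],"delta_rot":[0,0,0]}
    - {"delta_pos":[-0.0045,0.033,0],"delta_rot":[0,0,0]}
    - {"delta_pos":[0,0,0],"delta_rot":[0,0,0]}
    - {"delta_pos":[0,0,0],"delta_rot":[0,0,0]}

```text
t: 4.35
tcp_pos: [0.5045, 0.0248, 0.0127]
tcp_rot: [0.0, 0.998, 0.065, 0.0]
wrist_force: [0.6, 0.5, 0.8]
gripper_width: 0.0002
grasp_force: 0.0
```

```bash
cat > look.py <<'E'
import sys
from h import *
s=env.state(); p=s["tcp_pos"]; print(round(s["t"],2),p.round(4),"drawer",((p[:2]-C)@ex*1e3).round(1),((p[:2]-C)@ey*1e3).round(1),s["wrist_force"].round(1))
t,_=shot("top",sys.argv[1]+"t"); sc,_=shot("scene",sys.argv[1]+"s"); lids("scene",sc)
def up(a,q,k): q=np.array(q); x0,y0=q.min(0).astype(int)-8; x1,y1=q.max(0).astype(int)+8; c=a[max(y0,0):y1,max(x0,0):x1,::-1]; return cv2.convertScaleAbs(cv2.resize(c,None,fx=k,fy=k,interpolation=cv2.INTER_CUBIC),alpha=1.4)
box=[[*(C+ex*x+ey*y),.015] for x in(-.01,.16) for y in(-.18,.18)]
A=up(t,proj("top",box),2.2);B=up(sc,proj("scene",box),2.3)
H=max(A.shape[0],B.shape[0]); pad=lambda i:cv2.copyMakeBorder(i,0,H-i.shape[0],0,0,0)
o=np.hstack([pad(A),pad(B)]); print(o.shape); cv2.imwrite(f"pics/{sys.argv[1]}.png",o[:600,:800])
E
python3 look.py a1
```

```text
4.35 [0.5045 0.0248 0.0127] drawer 41.9 5.9 [0.6 0.5 0.8]
scene lid px [298. 274.] world [ 0.5902 -0.105 ] d [45.  67.3] drawer 109.8 -134.0
scene lid px [272. 262.] world [ 0.5208 -0.1153] d [57.6 76.6] drawer 39.7 -135.2
scene lid px [313. 248.] world [ 0.5799 -0.0321] d [51.6 62.3] drawer 109.2 -60.3
scene lid px [301. 206.] world [0.4866 0.0475] d [ 53.3 153.4] drawer 27.0 30.7
(354, 723, 3)
```

View pics/a1.png

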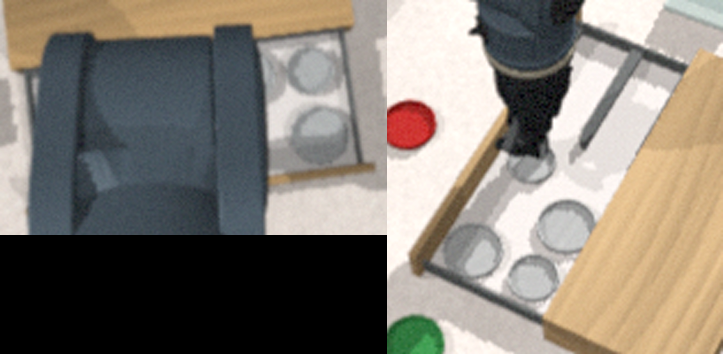

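>>> drive_tool:
  rows:
    - {"delta_pos":[0.003,-0.0225,-0.002],"delta_rot":[0,0,0]}
    - {"delta_pos":[0.0335,0.0044,0],"delta_rot":[0,0,0]}
    - {"delta_pos":[0.0335,0.0044,0],"delta_rot":[0,0,0]}
    - {"delta_pos":[0.0335,0.0044,0],"delta_rot":[0,0,0]}
    - {"delta_pos":[0.0335,0.0044,0],"delta_rot":[0,0,0]}
    - {"delta_pos":[0.0335,0.0044,0],"delta_rot":[0,0,0]}
    - {"delta_pos":[0.0335,0.0044,0],"delta_rot":[0,0,0]}
    - {"delta_pos":[0.0335,0.0044,0],"delta_rot":[0,0,0]}
    - {"delta_pos":[0.0335,0.0044,0],"delta_rot":[0,0,0]}
    - {"delta_pos":[0.0335,0.0044,0],"delta_rot":[0,0,0]}
    - {"delta_pos":[0.0335,0.0044,0],"delta_rot":[0,0,0]}
    - {"delta_pos":[0.0335,0.0044,0],"delta_rot":[0,0,0]}
    - {"delta_pos":[0.03,0.004,0],"delta_rot":[0,0,0]}
    - {"delta_pos":[0,0,0],"delta_rot":[0,0,0]}

```text
t: 6.2
tcp_pos: [0.5852, 0.0309, 0.0122]
tcp_rot: [0.0, 0.998, 0.065, 0.0]
wrist_force: [0.2, -0.7, 0.7]
gripper_width: -0.0004
grasp_force: 0.0
```

```bash
python3 look.py a2
```

```text
6.2 [0.5852 0.0309 0.0122] drawer 122.7 1.4 [ 0.2 -0.7  0.7]
scene lid px [298. 274.] world [ 0.5894 -0.1041] d [45.9 64.2] drawer 109.2 -133.0
scene lid px [272. 262.] world [ 0.5211 -0.1162] d [57.9 74.5] drawer 39.9 -136.0
scene lid px [323. 226.] world [0.5595 0.0402] d [ 70.3 203.9] drawer 98.3 13.9
scene lid px [328. 181.] world [0.4978 0.1513] d [ 91.9 116.2] drawer 51.6 132.2
(354, 723, 3)
```

View pics/a2.png

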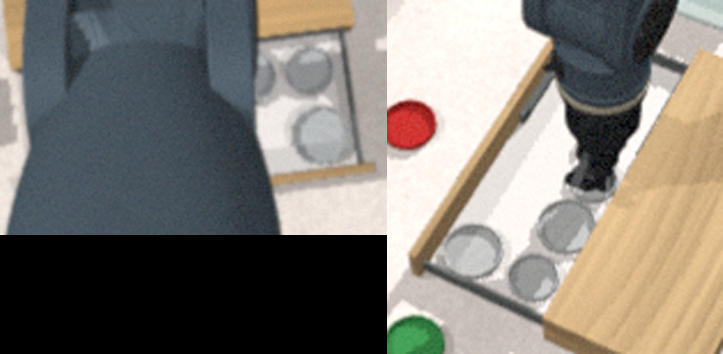

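>>> drive_tool:
  rows:
    - {"delta_pos":[-0.022,0.007,0],"delta_rot":[0,0,0]}
    - {"delta_pos":[-0.022,0.007,0],"delta_rot":[0,0,0]}
    - {"delta_pos":[-0.0039,0.0297,0],"delta_rot":[0,0,0]}
    - {"delta_pos":[-0.0039,0.0297,0],"delta_rot":[0,0,0]}
    - {"delta_pos":[-0.0039,0.0297,0],"delta_rot":[0,0,0]}
    - {"delta_pos":[-0.0039,0.0297,0],"delta_rot":[0,0,0]}
    - {"delta_pos":[-0.0039,0.0297,0],"delta_rot":[0,0,0]}
    - {"delta_pos":[-0.0039,0.0297,0],"delta_rot":[0,0,0]}
    - {"delta_pos":[-0.0039,0.0297,0],"delta_rot":[0,0,0]}
    - {"delta_pos":[0,0,0],"delta_rot":[0,0,0]}

```text
t: 7.55
tcp_pos: [0.5706, 0.0751, 0.0123]
tcp_rot: [-0.0, 0.998, 0.066, -0.0]
wrist_force: [-1.1, -0.6, 0.1]
gripper_width: -0.0001
grasp_force: 0.0
```

>>> drive_tool:
  rows:
    - {"delta_pos":[-0.0044,0.0332,0],"delta_rot":[0,0,0]}
    - {"delta_pos":[-0.0044,0.0332,0],"delta_rot":[0,0,0]}
    - {"delta_pos":[-0.0044,0.0332,0],"delta_rot":[0,0,0]}
    - {"delta_pos":[-0.0044,0.0332,0],"delta_rot":[0,0,0]}
    - {"delta_pos":[-0.0044,0.0332,0],"delta_rot":[0,0,0]}
    - {"delta_pos":[-0.0044,0.0332,0],"delta_rot":[0,0,0]}
    - {"delta_pos":[-0.0044,0.0332,0],"delta_rot":[0,0,0]}
    - {"delta_pos":[-0.0044,0.0332,0],"delta_rot":[0,0,0]}
    - {"delta_pos":[-0.0044,0.0332,0],"delta_rot":[0,0,0]}
    - {"delta_pos":[-0.0044,0.0332,0],"delta_rot":[0,0,0]}
    - {"delta_pos":[-0.0044,0.0332,0],"delta_rot":[0,0,0]}
    - {"delta_pos":[-0.0044,0.0332,0],"delta_rot":[0,0,0]}
    - {"delta_pos":[0,0,0],"delta_rot":[0,0,0]}

```text
t: 9.18
tcp_pos: [0.5659, 0.1186, 0.0123]
tcp_rot: [-0.015, 0.995, 0.095, -0.002]
wrist_force: [0.9, -0.2, -0.5]
gripper_width: -0.0001
grasp_force: 0.0
```

```bash
python3 look.py a3
```

```text
9.18 [0.5659 0.1186 0.0123] drawer 115.0 90.9 [ 0.9 -0.2 -0.5]
scene lid px [298. 274.] world [ 0.5895 -0.1046] d [45.8 66.2] drawer 109.3 -133.5
scene lid px [272. 262.] world [ 0.5216 -0.1159] d [59.4 74.9] drawer 40.4 -135.8
scene lid px [313. 248.] world [ 0.5791 -0.0322] d [52.5 62.4] drawer 108.4 -60.4
scene lid px [338. 191.] world [0.5371 0.142 ] d [ 68.8 145.7] drawer 89.4 117.8
(354, 723, 3)
```

View pics/a3.png

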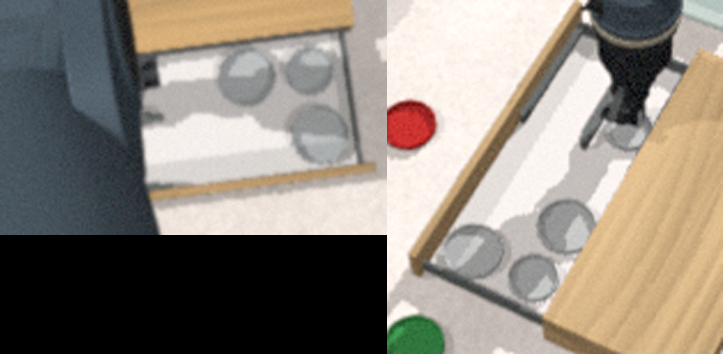

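```bash
python3 - <<'E'
from h import *
s=env.state(); print(s["qpos"].round(3),s["joint_vel"].round(3),s["tcp_pos"].round(4),s["tcp_rot"].round(4))
E
```

```text
[ 0.189  0.503 -0.195  0.873  0.031  3.141] [-0.005  0.     0.    -0.002 -0.001 -0.   ] [0.5659 0.1183 0.0123] [-0.0154  0.9954  0.095  -0.0015]
```

```bash
cat >> h.py <<'E'
from scipy.spatial.transform import Rotation as Rn
def rot_to(yawdeg):
    q=env.state()["tcp_rot"]; R0=Rn.from_quat(q[[1,2,3,0]]); h=np.radians(yawdeg)/2
    return (Rn.from_quat([np.cos(h),np.sin(h),0,0])*R0.inv()).as_rotvec()/np.radians(45)
E
python3 - <<'E'
from h import *
print(rot_to(97.5).round(4),rot_to(10.9).round(4))
E
```

```text
[-0.0253 -0.0353  1.9243] [-0.0387 -0.0076 -0.    ]
```

>>> drive_tool:
  rows:
    - {"delta_pos":[0.004,-0.03,0.08],"delta_rot":[0,0,0]}
    - {"delta_pos":[0,0,0.1],"delta_rot":[0,0,0]}
    - {"delta_pos":[0,0,0],"delta_rot":[-0.0028,-0.0039,0.2138]}
    - {"delta_pos":[0,0,0],"delta_rot":[-0.0028,-0.0039,0.2138]}
    - {"delta_pos":[0,0,0],"delta_rot":[-0.0028,-0.0039,0.2138]}
    - {"delta_pos":[0,0,0],"delta_rot":[-0.0028,-0.0039,0.2138]}
    - {"delta_pos":[0,0,0],"delta_rot":[-0.0028,-0.0039,0.2138]}
    - {"delta_pos":[0,0,0],"delta_rot":[-0.0028,-0.0039,0.2138]}
    - {"delta_pos":[0,0,0],"delta_rot":[-0.0028,-0.0039,0.2138]}
    - {"delta_pos":[0,0,0],"delta_rot":[-0.0028,-0.0039,0.2138]}
    - {"delta_pos":[0,0,0],"delta_rot":[-0.0028,-0.0039,0.2138]}
    - {"delta_pos":[0,0,0],"delta_rot":[0,0,0]}

```text
t: 10.78
tcp_pos: [0.5671, 0.1121, 0.0493]
tcp_rot: [0.0, 0.66, 0.751, 0.0]
wrist_force: [0.1, -0.5, 0.1]
gripper_width: -0.0
grasp_force: 0.0
```

```bash
python3 look.py a4; python3 -c "
from h import *
print(rot_to(97.5).round(4),env.state()['qpos'].round(3))"
```

```text
10.78 [0.5671 0.1121 0.0493] drawer 115.3 84.3 [ 0.1 -0.5  0.1]
scene lid px [298. 274.] world [ 0.5893 -0.1038] d [45.9 65.2] drawer 109.1 -132.7
scene lid px [272. 262.] world [ 0.5215 -0.1156] d [58.5 76.2] drawer 40.4 -135.5
scene lid px [313. 248.] world [ 0.5797 -0.0318] d [51.7 62.8] drawer 109.0 -60.0
scene lid px [337. 189.] world [0.5282 0.1449] d [116.1 146.2] drawer 81.0 121.9
(354, 723, 3)
[-0.0002  0.0004  0.0056] [ 0.195  0.467 -0.15   0.954  0.     1.64 ]
```

View pics/a4.png

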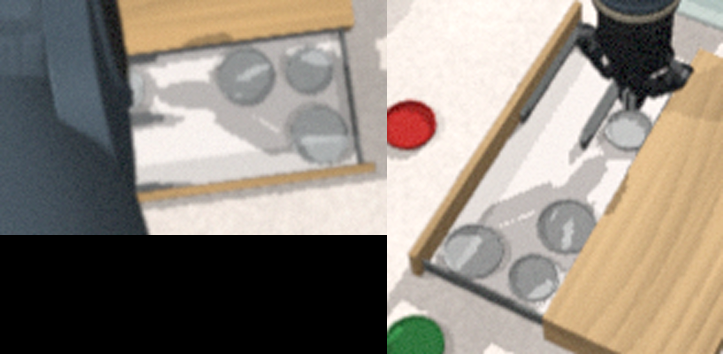

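```bash
python3 - <<'E'
from h import *
p=onplane("scene",[[340.4,205.8],[313,248]],.014)[:,:2]-C; print((p@ex).round(4),(p@ey).round(4)); 
E
```

```text
[0.1138 0.1091] [ 0.0789 -0.0589]
```

>>> drive_tool:
  rows:
    - {"delta_pos":[-0.005,-0.016,-0.08],"delta_rot":[0,0,0]}
    - {"delta_pos":[0,0,-0.07],"delta_rot":[0,0,0]}
    - {"delta_pos":[0,0,-0.035],"delta_rot":[0,0,0]}
    - {"delta_pos":[0,0,0],"delta_rot":[0,0,0]}
    - {"delta_pos":[-0.0039,0.0297,0],"delta_rot":[0,0,0]}
    - {"delta_pos":[-0.0039,0.0297,0],"delta_rot":[0,0,0]}
    - {"delta_pos":[-0.0039,0.0297,0],"delta_rot":[0,0,0]}
    - {"delta_pos":[-0.0039,0.0297,0],"delta_rot":[0,0,0]}
    - {"delta_pos":[-0.0039,0.0297,0],"delta_rot":[0,0,0]}
    - {"delta_pos":[-0.0039,0.0297,0],"delta_rot":[0,0,0]}
    - {"delta_pos":[-0.0039,0.0297,0],"delta_rot":[0,0,0]}
    - {"delta_pos":[-0.0039,0.0297,0],"delta_rot":[0,0,0]}
    - {"delta_pos":[0,0,0],"delta_rot":[0,0,0]}

```text
t: 12.5
tcp_pos: [0.5594, 0.1572, 0.0113]
tcp_rot: [-0.0, 0.659, 0.752, -0.0]
wrist_force: [0.3, -0.8, 0.6]
gripper_width: 0.0005
grasp_force: 0.0
```

>>> drive_tool:
  rows:
    - {"delta_pos":[0.003,-0.02,0.1],"delta_rot":[0,0,0]}
    - {"delta_pos":[0,0,0.11],"delta_rot":[0,0,0]}
    - {"delta_pos":[0.014,-0.117,0],"delta_rot":[0,0,0]}
    - {"delta_pos":[0.014,-0.117,0],"delta_rot":[0,0,0]}
    - {"delta_pos":[0.014,-0.117,0],"delta_rot":[0,0,0]}
    - {"delta_pos":[0.014,-0.117,0],"delta_rot":[0,0,0]}
    - {"delta_pos":[0.014,-0.117,0],"delta_rot":[0,0,0]}
    - {"delta_pos":[0.014,-0.117,0],"delta_rot":[0,0,0]}
    - {"delta_pos":[0.014,-0.117,0],"delta_rot":[0,0,0]}
    - {"delta_pos":[0.0125,-0.117,0],"delta_rot":[0,0,0]}
    - {"delta_pos":[0,0,0],"delta_rot":[0,0,0]}
    - {"delta_pos":[0,0,-0.1],"delta_rot":[0,0,0]}
    - {"delta_pos":[0,0,-0.07],"delta_rot":[0,0,0]}
    - {"delta_pos":[0,0,-0.03],"delta_rot":[0,0,0]}
    - {"delta_pos":[0,0,0],"delta_rot":[0,0,0]}

```text
t: 14.38
tcp_pos: [0.582, -0.0342, 0.0131]
tcp_rot: [-0.0, 0.659, 0.752, -0.0]
wrist_force: [0.2, -0.4, 0.8]
gripper_width: -0.0
grasp_force: 0.0
```

```bash
python3 look.py a5
```

```text
14.38 [ 0.582  -0.0342  0.0131] drawer 110.9 -62.7 [ 0.2 -0.4  0.8]
scene lid px [298. 274.] world [ 0.5897 -0.1043] d [44.8 63.9] drawer 109.4 -133.2
scene lid px [272. 262.] world [ 0.5216 -0.1162] d [58.5 74.5] drawer 40.4 -136.1
scene lid px [312. 235.] world [ 0.5575 -0.0039] d [ 96.8 127.3] drawer 90.6 -29.5
scene lid px [324. 192.] world [0.5031 0.1166] d [131.2 169.8] drawer 52.4 97.1
(354, 723, 3)
```

>>> drive_tool:
  rows:
    - {"delta_pos":[-0.0297,0.0195,-0.003],"delta_rot":[0,0,0]}
    - {"delta_pos":[-0.0297,0.0195,0],"delta_rot":[0,0,0]}
    - {"delta_pos":[-0.0297,0.0195,0],"delta_rot":[0,0,0]}
    - {"delta_pos":[-0.0297,0.0195,0],"delta_rot":[0,0,0]}
    - {"delta_pos":[-0.0297,0.0195,0],"delta_rot":[0,0,0]}
    - {"delta_pos":[-0.0297,0.0195,0],"delta_rot":[0,0,0]}
    - {"delta_pos":[-0.0297,0.0195,0],"delta_rot":[0,0,0]}
    - {"delta_pos":[-0.0297,0.0195,0],"delta_rot":[0,0,0]}
    - {"delta_pos":[-0.0297,0.0195,0],"delta_rot":[0,0,0]}
    - {"delta_pos":[-0.0297,0.0195,0],"delta_rot":[0,0,0]}
    - {"delta_pos":[-0.0297,0.0195,0],"delta_rot":[0,0,0]}
    - {"delta_pos":[-0.0297,0.0195,0],"delta_rot":[0,0,0]}
    - {"delta_pos":[-0.0297,0.0195,0],"delta_rot":[0,0,0]}
    - {"delta_pos":[-0.0297,0.0195,0],"delta_rot":[0,0,0]}
    - {"delta_pos":[0,0,0],"delta_rot":[0,0,0]}

```text
t: 16.35
tcp_pos: [0.4986, 0.0203, 0.0127]
tcp_rot: [-0.0, 0.659, 0.752, -0.0]
wrist_force: [-0.2, -0.3, -0.4]
gripper_width: -0.0002
grasp_force: 0.0
```

```bash
python3 look.py a6
```

```text
16.35 [0.4986 0.0203 0.0127] drawer 35.4 2.2 [-0.2 -0.3 -0.4]
scene lid px [298. 274.] world [ 0.59   -0.1048] d [44.7 66.1] drawer 109.7 -133.8
scene lid px [272. 262.] world [ 0.5214 -0.1153] d [59.2 75.5] drawer 40.3 -135.2
scene lid px [321. 201.] world [0.5137 0.0877] d [112.5 193. ] drawer 59.1 67.1
(354, 723, 3)
```

View pics/a6.png

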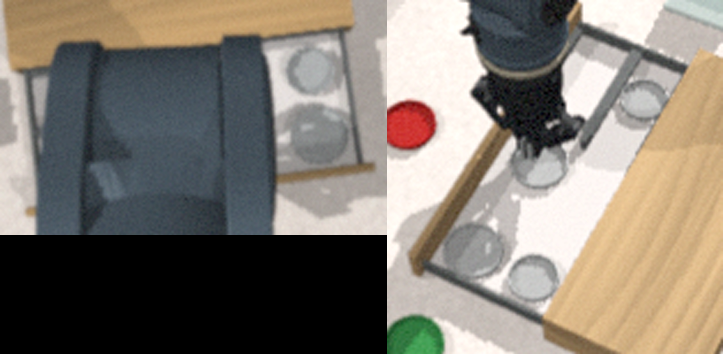

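>>> drive_tool:
  rows:
    - {"delta_pos":[0.021,0.008,0],"delta_rot":[0,0,0]}
    - {"delta_pos":[0.021,0.008,0],"delta_rot":[0,0,0]}
    - {"delta_pos":[-0.0045,0.034,0],"delta_rot":[0,0,0]}
    - {"delta_pos":[-0.0045,0.034,0],"delta_rot":[0,0,0]}
    - {"delta_pos":[-0.0045,0.034,0],"delta_rot":[0,0,0]}
    - {"delta_pos":[-0.0045,0.034,0],"delta_rot":[0,0,0]}
    - {"delta_pos":[-0.0045,0.034,0],"delta_rot":[0,0,0]}
    - {"delta_pos":[-0.0045,0.034,0],"delta_rot":[0,0,0]}
    - {"delta_pos":[-0.0045,0.034,0],"delta_rot":[0,0,0]}
    - {"delta_pos":[-0.0045,0.034,0],"delta_rot":[0,0,0]}
    - {"delta_pos":[-0.0045,0.034,0],"delta_rot":[0,0,0]}
    - {"delta_pos":[-0.0045,0.034,0],"delta_rot":[0,0,0]}

```text
t: 17.95
tcp_pos: [0.4984, 0.0917, 0.0127]
tcp_rot: [-0.0, 0.659, 0.752, -0.0]
wrist_force: [-0.8, -0.4, 0.3]
gripper_width: 0.0001
grasp_force: 0.1
```

>>> drive_tool:
  rows:
    - {"delta_pos":[-0.0045,0.034,0],"delta_rot":[0,0,0]}
    - {"delta_pos":[-0.0045,0.034,0],"delta_rot":[0,0,0]}
    - {"delta_pos":[-0.0045,0.034,0],"delta_rot":[0,0,0]}
    - {"delta_pos":[-0.0045,0.034,0],"delta_rot":[0,0,0]}
    - {"delta_pos":[-0.0045,0.034,0],"delta_rot":[0,0,0]}
    - {"delta_pos":[-0.0045,0.034,0],"delta_rot":[0,0,0]}
    - {"delta_pos":[-0.0045,0.034,0],"delta_rot":[0,0,0]}
    - {"delta_pos":[-0.0045,0.034,0],"delta_rot":[0,0,0]}
    - {"delta_pos":[-0.0045,0.034,0],"delta_rot":[0,0,0]}
    - {"delta_pos":[-0.0045,0.034,0],"delta_rot":[0,0,0]}
    - {"delta_pos":[0,0,0],"delta_rot":[0,0,0]}

```text
t: 19.32
tcp_pos: [0.4894, 0.1598, 0.0127]
tcp_rot: [-0.0, 0.659, 0.752, -0.0]
wrist_force: [-0.1, -0.8, 0.0]
gripper_width: -0.0004
grasp_force: 0.0
```

>>> drive_tool:
  rows:
    - {"delta_pos":[0.003,-0.02,0.1],"delta_rot":[0,0,0]}
    - {"delta_pos":[0,0,0.12],"delta_rot":[0,0,0]}
    - {"delta_pos":[0.05,-0.13,0],"delta_rot":[0,0,0]}
    - {"delta_pos":[0.05,-0.13,0],"delta_rot":[0,0,0]}
    - {"delta_pos":[0.05,-0.13,0],"delta_rot":[0,0,0]}
    - {"delta_pos":[0.05,-0.13,0],"delta_rot":[0,0,0]}
    - {"delta_pos":[0.05,-0.13,0],"delta_rot":[0,0,0]}
    - {"delta_pos":[0.05,-0.13,0],"delta_rot":[0,0,0]}
    - {"delta_pos":[0.05,-0.13,0],"delta_rot":[0,0,0]}
    - {"delta_pos":[0.05,-0.13,0],"delta_rot":[0,0,0]}
    - {"delta_pos":[0.05,-0.13,0],"delta_rot":[0,0,0]}
    - {"delta_pos":[0.05,-0.13,0],"delta_rot":[0,0,0]}
    - {"delta_pos":[0,0,0],"delta_rot":[0,0,0]}
    - {"delta_pos":[0,0,0],"delta_rot":[0,0,0]}

```text
t: 21.08
tcp_pos: [0.5897, -0.1045, 0.0565]
tcp_rot: [-0.0, 0.659, 0.752, -0.0]
wrist_force: [0.4, 1.2, 0.1]
gripper_width: -0.0001
grasp_force: 0.0
```

```bash
python3 look.py a7;python3 -c "
from h import *
print(env.state()['qpos'].round(3))"
```

```text
21.07 [ 0.5897 -0.1045  0.0565] drawer 109.4 -133.4 [0.4 1.2 0.1]
scene lid px [289. 258.] world [ 0.548  -0.0805] d [129.7 140.2] drawer 71.2 -104.2
scene lid px [317. 198.] world [0.5016 0.0922] d [128.8 229.7] drawer 47.8 73.1
(354, 723, 3)
[-0.175  0.5   -0.074  0.997  0.     1.265]
```

View pics/a7.png

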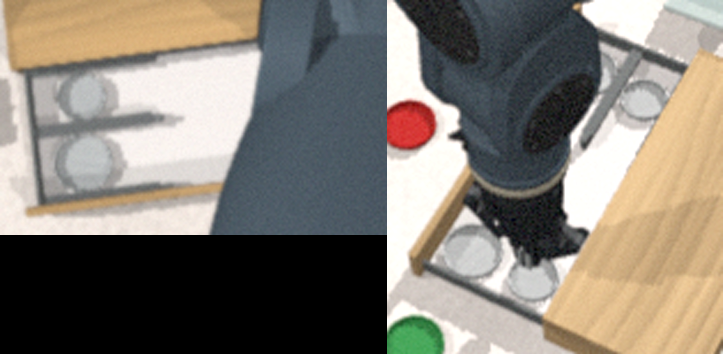

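>>> drive_tool:
  rows:
    - {"delta_pos":[0,0,-0.1],"delta_rot":[0,0,0]}
    - {"delta_pos":[0,0,-0.08],"delta_rot":[0,0,0]}
    - {"delta_pos":[0,0,-0.04],"delta_rot":[0,0,0]}
    - {"delta_pos":[0,0,0],"delta_rot":[0,0,0]}
    - {"delta_pos":[-0.003,0.03,0],"delta_rot":[0,0,0]}
    - {"delta_pos":[-0.004,0.045,0],"delta_rot":[0,0,0]}
    - {"delta_pos":[-0.004,0.045,0],"delta_rot":[0,0,0]}
    - {"delta_pos":[-0.004,0.045,0],"delta_rot":[0,0,0]}
    - {"delta_pos":[-0.004,0.045,0],"delta_rot":[0,0,0]}
    - {"delta_pos":[-0.004,0.045,0],"delta_rot":[0,0,0]}
    - {"delta_pos":[-0.004,0.045,0],"delta_rot":[0,0,0]}
    - {"delta_pos":[-0.004,0.045,0],"delta_rot":[0,0,0]}
    - {"delta_pos":[-0.004,0.045,0],"delta_rot":[0,0,0]}
    - {"delta_pos":[-0.004,0.045,0],"delta_rot":[0,0,0]}
    - {"delta_pos":[-0.004,0.045,0],"delta_rot":[0,0,0]}
    - {"delta_pos":[-0.004,0.045,0],"delta_rot":[0,0,0]}
    - {"delta_pos":[-0.004,0.03,0],"delta_rot":[0,0,0]}
    - {"delta_pos":[0,0,0],"delta_rot":[0,0,0]}

```text
t: 23.42
tcp_pos: [0.5798, 0.0067, 0.0127]
tcp_rot: [-0.0, 0.659, 0.752, -0.0]
wrist_force: [-0.2, 0.4, 0.5]
gripper_width: -0.0
grasp_force: 0.0
```

```bash
python3 look.py a8
```

```text
23.43 [0.5798 0.0067 0.0127] drawer 114.1 -21.9 [-0.2  0.4  0.5]
scene lid px [272. 262.] world [ 0.5213 -0.1159] d [57.9 75.1] drawer 40.1 -135.8
scene lid px [321. 223.] world [0.5541 0.037 ] d [101.  132.3] drawer 92.6 11.5
scene lid px [329. 187.] world [0.5018 0.1371] d [114.6 137.1] drawer 53.8 117.6
(354, 723, 3)
```

>>> drive_tool:
  rows:
    - {"delta_pos":[-0.0042,0.0318,0],"delta_rot":[0,0,0]}
    - {"delta_pos":[-0.0042,0.0318,0],"delta_rot":[0,0,0]}
    - {"delta_pos":[-0.0042,0.0318,0],"delta_rot":[0,0,0]}
    - {"delta_pos":[-0.0042,0.0318,0],"delta_rot":[0,0,0]}
    - {"delta_pos":[-0.0042,0.0318,0],"delta_rot":[0,0,0]}
    - {"delta_pos":[-0.0042,0.0318,0],"delta_rot":[0,0,0]}
    - {"delta_pos":[-0.0042,0.0318,0],"delta_rot":[0,0,0]}
    - {"delta_pos":[-0.0042,0.0318,0],"delta_rot":[0,0,0]}
    - {"delta_pos":[-0.0042,0.0318,0],"delta_rot":[0,0,0]}
    - {"delta_pos":[-0.0042,0.0318,0],"delta_rot":[0,0,0]}
    - {"delta_pos":[-0.0042,0.0318,0],"delta_rot":[0,0,0]}
    - {"delta_pos":[-0.0042,0.0318,0],"delta_rot":[0,0,0]}
    - {"delta_pos":[-0.0042,0.0318,0],"delta_rot":[0,0,0]}
    - {"delta_pos":[-0.0042,0.0318,0],"delta_rot":[0,0,0]}
    - {"delta_pos":[-0.0042,0.0318,0],"delta_rot":[0,0,0]}
    - {"delta_pos":[-0.0042,0.0318,0],"delta_rot":[0,0,0]}
    - {"delta_pos":[-0.0042,0.0318,0],"delta_rot":[0,0,0]}
    - {"delta_pos":[0,0,0],"delta_rot":[0,0,0]}

```text
t: 25.78
tcp_pos: [0.5655, 0.1149, 0.0127]
tcp_rot: [-0.0, 0.659, 0.752, -0.0]
wrist_force: [0.6, 0.3, 0.4]
gripper_width: 0.0001
grasp_force: 0.0
```

>>> drive_tool:
  rows:
    - {"delta_pos":[0.003,-0.02,0.1],"delta_rot":[0,0,0]}
    - {"delta_pos":[0,0,0.12],"delta_rot":[0,0,0]}
    - {"delta_pos":[-0.025,-0.125,0],"delta_rot":[0,0,0]}
    - {"delta_pos":[-0.025,-0.125,0],"delta_rot":[0,0,0]}
    - {"delta_pos":[-0.025,-0.125,0],"delta_rot":[0,0,0]}
    - {"delta_pos":[-0.025,-0.125,0],"delta_rot":[0,0,0]}
    - {"delta_pos":[-0.025,-0.125,0],"delta_rot":[0,0,0]}
    - {"delta_pos":[-0.025,-0.125,0],"delta_rot":[0,0,0]}
    - {"delta_pos":[-0.025,-0.125,0],"delta_rot":[0,0,0]}
    - {"delta_pos":[-0.025,-0.125,0],"delta_rot":[0,0,0]}
    - {"delta_pos":[-0.024,-0.125,0],"delta_rot":[0,0,0]}
    - {"delta_pos":[0,0,0],"delta_rot":[0,0,0]}
    - {"delta_pos":[0,0,0],"delta_rot":[0,0,0]}

```text
t: 27.4
tcp_pos: [0.5214, -0.1143, 0.0567]
tcp_rot: [-0.0, 0.659, 0.752, -0.0]
wrist_force: [-0.3, 0.5, -0.0]
gripper_width: -0.0001
grasp_force: 0.0
```

```bash
python3 look.py a9
```

```text
27.4 [ 0.5214 -0.1143  0.0567] drawer 40.4 -134.2 [-0.3  0.5 -0. ]
scene lid px [275. 251.] world [ 0.5096 -0.0873] d [ 59.9 148.4] drawer 32.2 -105.9
scene lid px [333. 190.] world [0.5278 0.1351] d [ 99.9 144.4] drawer 79.3 112.2
(354, 723, 3)
```

View pics/a9.png

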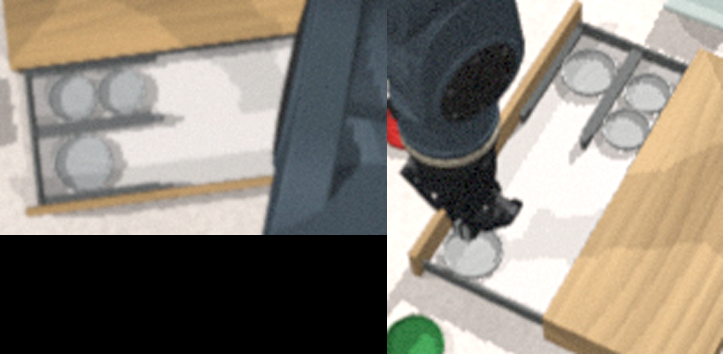

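>>> drive_tool:
  rows:
    - {"delta_pos":[0,0,-0.1],"delta_rot":[0,0,0]}
    - {"delta_pos":[0,0,-0.08],"delta_rot":[0,0,0]}
    - {"delta_pos":[0,0,-0.04],"delta_rot":[0,0,0]}
    - {"delta_pos":[0,0,0],"delta_rot":[0,0,0]}
    - {"delta_pos":[-0.003,0.03,0],"delta_rot":[0,0,0]}
    - {"delta_pos":[-0.004,0.03,0],"delta_rot":[0,0,0]}
    - {"delta_pos":[-0.004,0.045,0],"delta_rot":[0,0,0]}
    - {"delta_pos":[-0.004,0.045,0],"delta_rot":[0,0,0]}
    - {"delta_pos":[-0.004,0.045,0],"delta_rot":[0,0,0]}
    - {"delta_pos":[-0.004,0.045,0],"delta_rot":[0,0,0]}
    - {"delta_pos":[-0.004,0.045,0],"delta_rot":[0,0,0]}
    - {"delta_pos":[-0.004,0.045,0],"delta_rot":[0,0,0]}
    - {"delta_pos":[-0.004,0.045,0],"delta_rot":[0,0,0]}
    - {"delta_pos":[-0.004,0.045,0],"delta_rot":[0,0,0]}
    - {"delta_pos":[-0.004,0.045,0],"delta_rot":[0,0,0]}
    - {"delta_pos":[-0.004,0.045,0],"delta_rot":[0,0,0]}
    - {"delta_pos":[-0.005,0.045,0],"delta_rot":[0,0,0]}
    - {"delta_pos":[-0.004,0.03,0],"delta_rot":[0,0,0]}
    - {"delta_pos":[0,0,0],"delta_rot":[0,0,0]}

```text
t: 29.88
tcp_pos: [0.5101, 0.0028, 0.0127]
tcp_rot: [-0.0, 0.659, 0.752, -0.0]
wrist_force: [0.0, 0.1, 0.2]
gripper_width: 0.0002
grasp_force: 0.0
```

```bash
python3 look.py a10
```

```text
29.88 [0.5101 0.0028 0.0127] drawer 44.5 -16.7 [0.  0.1 0.2]
scene lid px [318. 201.] world [0.5145 0.0875] d [127.8 229.6] drawer 59.9 66.8
(354, 723, 3)
```

104 mm to go, slowing at the end.

>>> drive_tool:
  rows:
    - {"delta_pos":[-0.0043,0.0318,0],"delta_rot":[0,0,0]}
    - {"delta_pos":[-0.0043,0.0318,0],"delta_rot":[0,0,0]}
    - {"delta_pos":[-0.0043,0.0318,0],"delta_rot":[0,0,0]}
    - {"delta_pos":[-0.0043,0.0318,0],"delta_rot":[0,0,0]}
    - {"delta_pos":[-0.0043,0.0318,0],"delta_rot":[0,0,0]}
    - {"delta_pos":[-0.0043,0.0318,0],"delta_rot":[0,0,0]}
    - {"delta_pos":[-0.0043,0.0318,0],"delta_rot":[0,0,0]}
    - {"delta_pos":[-0.0043,0.0318,0],"delta_rot":[0,0,0]}
    - {"delta_pos":[-0.0043,0.0318,0],"delta_rot":[0,0,0]}
    - {"delta_pos":[-0.0043,0.0318,0],"delta_rot":[0,0,0]}
    - {"delta_pos":[-0.0043,0.0318,0],"delta_rot":[0,0,0]}
    - {"delta_pos":[-0.0043,0.0318,0],"delta_rot":[0,0,0]}
    - {"delta_pos":[-0.0043,0.0318,0],"delta_rot":[0,0,0]}
    - {"delta_pos":[-0.0043,0.0318,0],"delta_rot":[0,0,0]}
    - {"delta_pos":[-0.004,0.03,0],"delta_rot":[0,0,0]}
    - {"delta_pos":[-0.002,0.015,0],"delta_rot":[0,0,0]}
    - {"delta_pos":[-0.001,0.008,0],"delta_rot":[0,0,0]}
    - {"delta_pos":[0,0,0],"delta_rot":[0,0,0]}

```text
t: 32.22
tcp_pos: [0.4967, 0.1021, 0.0127]
tcp_rot: [-0.0, 0.659, 0.752, -0.0]
wrist_force: [0.0, 1.1, 0.3]
gripper_width: 0.0003
grasp_force: 0.0
```

>>> drive_tool:
  rows:
    - {"delta_pos":[-0.001,0.007,0],"delta_rot":[0,0,0]}
    - {"delta_pos":[-0.001,0.006,0],"delta_rot":[0,0,0]}
    - {"delta_pos":[-0.001,0.005,0],"delta_rot":[0,0,0]}
    - {"delta_pos":[0,0,0],"delta_rot":[0,0,0]}

```text
t: 32.72
tcp_pos: [0.4961, 0.1057, 0.0127]
tcp_rot: [-0.0, 0.659, 0.752, -0.0]
wrist_force: [0.2, -0.3, 0.1]
gripper_width: 0.0
grasp_force: 0.0
```

>>> drive_tool:
  rows:
    - {"delta_pos":[0.003,-0.02,0.12],"delta_rot":[0,0,0]}
    - {"delta_pos":[0,0,0.13],"delta_rot":[0,0,0]}
    - {"delta_pos":[0,0,0.11],"delta_rot":[0,0,0]}
    - {"delta_pos":[-0.06,-0.08,0],"delta_rot":[0,0,0]}
    - {"delta_pos":[-0.06,-0.08,0],"delta_rot":[0,0,0]}
    - {"delta_pos":[-0.06,-0.08,0],"delta_rot":[0,0,0]}
    - {"delta_pos":[-0.06,-0.08,0],"delta_rot":[0,0,0]}
    - {"delta_pos":[-0.06,-0.08,0],"delta_rot":[0,0,0]}
    - {"delta_pos":[-0.06,-0.08,0],"delta_rot":[0,0,0]}
    - {"delta_pos":[0,0,0],"delta_rot":[0,0,0]}
    - {"delta_pos":[0,0,0],"delta_rot":[0,0,0]}

```text
t: 34.1
tcp_pos: [0.425, 0.0056, 0.0849]
tcp_rot: [0.0, 0.66, 0.752, 0.0]
wrist_force: [0.6, 0.3, -1.0]
gripper_width: 0.0004
grasp_force: 0.0
```

```bash
python3 look.py b1; python3 - <<'E'
from h import *
t=cv2.imread("pics/b1t.png")[:,:,::-1]; lids("top",t)
hs=cv2.cvtColor(cv2.imread("pics/top0.png"),cv2.COLOR_BGR2HSV); r=((hs[...,1]>120)&((hs[...,0]<8)|(hs[...,0]>172))); v,u=np.nonzero(r); print("red",onplane("top",[[np.median(u),np.median(v)]],.01))
# bright/ dark profiles along each row in both views at rim height
for n,i in(("top",t),("scene",cv2.imread("pics/b1s.png"))):
  for x in(44,114):
    ys=range(20,172,4); u=proj(n,[[*(C+ex*x/1e3+ey*y/1e3),.012] for y in ys]).astype(np.float32)
    print(n,x,[(y,int(q)) for y,q in zip(ys,cv2.remap(i.mean(2).astype(np.float32),u[:,0:1],u[:,1:2],1).ravel())])
E
```

```text
34.1 [0.425  0.0056 0.0849] drawer -39.5 -2.8 [ 0.6  0.3 -1. ]
scene lid px [328. 190.] world [0.5171 0.1261] d [131.3 140.3] drawer 67.5 104.7
(354, 723, 3)
top lid px [279. 277.] world [0.5238 0.0671] d [147.4 300.8] drawer 66.5 45.3
red [[ 0.36480733 -0.02459518  0.01      ]]
top 44 [(20, 153), (24, 134), (28, 118), (32, 117), (36, 106), (40, 114), (44, 113), (48, 111), (52, 112), (56, 111), (60, 108), (64, 110), (68, 109), (72, 110), (76, 111), (80, 113), (84, 109), (88, 88), (92, 85), (96, 80), (100, 79), (104, 83), (108, 78), (112, 80), (116, 71), (120, 65), (124, 59), (128, 52), (132, 46), (136, 42), (140, 45), (144, 71), (148, 90), (152, 92), (156, 89), (160, 84), (164, 105), (168, 98)]
top 114 [(20, 153), (24, 153), (28, 152), (32, 150), (36, 125), (40, 117), (44, 115), (48, 113), (52, 114), (56, 119), (60, 114), (64, 108), (68, 109), (72, 109), (76, 108), (80, 108), (84, 107), (88, 93), (92, 82), (96, 77), (100, 83), (104, 95), (108, 108), (112, 110), (116, 109), (120, 107), (124, 107), (128, 108), (132, 108), (136, 108), (140, 94), (144, 78), (148, 79), (152, 77), (156, 10
[... 218 characters left out ...]
 128), (84, 128), (88, 109), (92, 94), (96, 97), (100, 93), (104, 123), (108, 143), (112, 144), (116, 143), (120, 139), (124, 140), (128, 140), (132, 140), (136, 138), (140, 140), (144, 139), (148, 118), (152, 105), (156, 107), (160, 96), (164, 98), (168, 102)]
scene 114 [(20, 175), (24, 173), (28, 173), (32, 173), (36, 148), (40, 134), (44, 135), (48, 118), (52, 104), (56, 135), (60, 131), (64, 125), (68, 127), (72, 126), (76, 126), (80, 123), (84, 124), (88, 116), (92, 93), (96, 90), (100, 79), (104, 94), (108, 121), (112, 128), (116, 125), (120, 124), (124, 124), (128, 125), (132, 127), (136, 126), (140, 118), (144, 94), (148, 88), (152, 81), (156, 92), (160, 125), (164, 132), (168, 115)]
```

>>> drive_tool:
  rows:
    - {"delta_pos":[-0.002,0.014,-0.12],"delta_rot":[0,0,0]}
    - {"delta_pos":[0,0,-0.1],"delta_rot":[0,0,0]}
    - {"delta_pos":[0.02,0.0026,-0.055],"delta_rot":[0,0,0]}
    - {"delta_pos":[0.03,0.004,0],"delta_rot":[0,0,0]}
    - {"delta_pos":[0.02,0.0026,0],"delta_rot":[0,0,0]}
    - {"delta_pos":[0.01,0.0013,0],"delta_rot":[0,0,0]}
    - {"delta_pos":[0.01,0.0013,0],"delta_rot":[0,0,0]}
    - {"delta_pos":[0.01,0.0013,0],"delta_rot":[0,0,0]}
    - {"delta_pos":[0.015,0.002,0],"delta_rot":[0,0,0]}
    - {"delta_pos":[0.02,0.0026,0],"delta_rot":[0,0,0]}
    - {"delta_pos":[0.02,0.0026,0],"delta_rot":[0,0,0]}
    - {"delta_pos":[0.02,0.0026,0],"delta_rot":[0,0,0]}

```text
t: 35.7
tcp_pos: [0.4596, 0.0131, 0.0297]
tcp_rot: [-0.0, 0.659, 0.752, -0.0]
wrist_force: [-1.8, 0.4, 2.6]
gripper_width: -0.0004
grasp_force: 0.8
```

```bash
python3 look.py b2; tail -3 look.py >/dev/null; python3 - <<'E'
from h import *
print(proj("scene",[[*(C+ex*-.005),.05],[*(C+ex*.0),.05]]))
E
```

```text
35.7 [0.4596 0.0131 0.0297] drawer -4.2 0.1 [-1.8  0.4  2.6]
scene lid px [328. 193.] world [0.5211 0.1234] d [128.2 144.1] drawer 71.1 101.5
(354, 723, 3)
[[282.43555598 203.33947513]
 [284.22701931 204.11448998]]
```

>>> drive_tool:
  rows:
    - {"delta_pos":[0.0273,0.0036,0],"delta_rot":[0,0,0]}
    - {"delta_pos":[0.0273,0.0036,0],"delta_rot":[0,0,0]}
    - {"delta_pos":[0.0273,0.0036,0],"delta_rot":[0,0,0]}
    - {"delta_pos":[0.0273,0.0036,0],"delta_rot":[0,0,0]}
    - {"delta_pos":[0.0273,0.0036,0],"delta_rot":[0,0,0]}
    - {"delta_pos":[0.0273,0.0036,0],"delta_rot":[0,0,0]}
    - {"delta_pos":[0.0273,0.0036,0],"delta_rot":[0,0,0]}
    - {"delta_pos":[0.0273,0.0036,0],"delta_rot":[0,0,0]}
    - {"delta_pos":[0.0273,0.0036,0],"delta_rot":[0,0,0]}
    - {"delta_pos":[0.0273,0.0036,0],"delta_rot":[0,0,0]}
    - {"delta_pos":[0.0273,0.0036,0],"delta_rot":[0,0,0]}
    - {"delta_pos":[0.0273,0.0036,0],"delta_rot":[0,0,0]}
    - {"delta_pos":[0.02,0.0026,0],"delta_rot":[0,0,0]}
    - {"delta_pos":[0.012,0.0016,0],"delta_rot":[0,0,0]}

```text
t: 37.55
tcp_pos: [0.5315, 0.0225, 0.0297]
tcp_rot: [-0.0, 0.659, 0.752, -0.0]
wrist_force: [-1.5, -0.3, -0.5]
gripper_width: 0.0001
grasp_force: 0.8
```

>>> drive_tool:
  rows:
    - {"delta_pos":[0.01,0.0013,0],"delta_rot":[0,0,0]}
    - {"delta_pos":[0.01,0.0013,0],"delta_rot":[0,0,0]}
    - {"delta_pos":[0.01,0.0013,0],"delta_rot":[0,0,0]}
    - {"delta_pos":[0.01,0.0013,0],"delta_rot":[0,0,0]}
    - {"delta_pos":[0.01,0.0013,0],"delta_rot":[0,0,0]}
    - {"delta_pos":[0.01,0.0013,0],"delta_rot":[0,0,0]}
    - {"delta_pos":[0.01,0.0013,0],"delta_rot":[0,0,0]}
    - {"delta_pos":[0.01,0.0013,0],"delta_rot":[0,0,0]}

```text
t: 38.55
tcp_pos: [0.5474, 0.0246, 0.0297]
tcp_rot: [-0.0, 0.659, 0.752, -0.0]
wrist_force: [-1.0, 0.9, -0.3]
gripper_width: 0.0004
grasp_force: 0.8
```

>>> drive_tool:
  rows:
    - {"delta_pos":[0.01,0.0013,0],"delta_rot":[0,0,0]}
    - {"delta_pos":[0.01,0.0013,0],"delta_rot":[0,0,0]}
    - {"delta_pos":[0.01,0.0013,0],"delta_rot":[0,0,0]}

```text
t: 38.92
tcp_pos: [0.5534, 0.0254, 0.0297]
tcp_rot: [-0.0, 0.659, 0.752, -0.0]
wrist_force: [-1.8, 1.3, -0.4]
gripper_width: -0.0006
grasp_force: 0.8
```

>>> drive_tool:
  rows:
    - {"delta_pos":[0.01,0.0013,0],"delta_rot":[0,0,0]}
    - {"delta_pos":[0.01,0.0013,0],"delta_rot":[0,0,0]}
    - {"delta_pos":[0.01,0.0013,0],"delta_rot":[0,0,0]}

```text
t: 39.3
tcp_pos: [0.5584, 0.0261, 0.0296]
tcp_rot: [-0.001, 0.659, 0.752, -0.001]
wrist_force: [-9.6, -0.3, 7.1]
gripper_width: -0.0002
grasp_force: 4.7
```

>>> drive_tool:
  rows:
    - {"delta_pos":[0.0075,0.001,0],"delta_rot":[0,0,0]}
    - {"delta_pos":[0.0075,0.001,0],"delta_rot":[0,0,0]}
    - {"delta_pos":[0.0075,0.001,0],"delta_rot":[0,0,0]}

```text
t: 39.67
tcp_pos: [0.563, 0.0267, 0.0296]
tcp_rot: [-0.001, 0.659, 0.752, -0.001]
wrist_force: [-7.9, 0.3, 5.0]
gripper_width: -0.0001
grasp_force: 3.7
```

>>> drive_tool:
  rows:
    - {"delta_pos":[0.0075,0.001,0],"delta_rot":[0,0,0]}
    - {"delta_pos":[0.0075,0.001,0],"delta_rot":[0,0,0]}
    - {"delta_pos":[0.0075,0.001,0],"delta_rot":[0,0,0]}

```text
t: 40.05
tcp_pos: [0.5683, 0.0274, 0.0297]
tcp_rot: [-0.0, 0.659, 0.752, -0.0]
wrist_force: [-3.8, 0.1, 1.0]
gripper_width: -0.0
grasp_force: 1.3
```

>>> drive_tool:
  rows:
    - {"delta_pos":[0.0075,0.001,0],"delta_rot":[0,0,0]}
    - {"delta_pos":[0.0075,0.001,0],"delta_rot":[0,0,0]}

```text
t: 40.3
tcp_pos: [0.5717, 0.0277, 0.0298]
tcp_rot: [0.0, 0.659, 0.752, 0.0]
wrist_force: [-0.2, 0.5, -0.5]
gripper_width: -0.0001
grasp_force: 0.0
```

>>> drive_tool:
  rows:
    - {"delta_pos":[0.005,0.0007,0],"delta_rot":[0,0,0]}
    - {"delta_pos":[0.005,0.0007,0],"delta_rot":[0,0,0]}
    - {"delta_pos":[0.005,0.0007,0],"delta_rot":[0,0,0]}

```text
t: 40.67
tcp_pos: [0.5738, 0.0281, 0.0296]
tcp_rot: [-0.0, 0.659, 0.752, -0.0]
wrist_force: [-7.2, -1.6, 4.6]
gripper_width: -0.0
grasp_force: 3.8
```

>>> drive_tool:
  rows:
    - {"delta_pos":[0.005,0.0007,0],"delta_rot":[0,0,0]}
    - {"delta_pos":[0,0,0],"delta_rot":[0,0,0]}

```text
t: 40.92
tcp_pos: [0.5739, 0.0281, 0.0295]
tcp_rot: [-0.001, 0.659, 0.752, -0.001]
wrist_force: [-11.0, -1.3, 7.2]
gripper_width: -0.0003
grasp_force: 5.3
```

>>> drive_tool:
  rows:
    - {"delta_pos":[-0.01,-0.0013,0],"delta_rot":[0,0,0]}
    - {"delta_pos":[-0.03,-0.004,0],"delta_rot":[0,0,0]}
    - {"delta_pos":[-0.1,-0.013,0],"delta_rot":[0,0,0]}
    - {"delta_pos":[-0.2,-0.026,0.05],"delta_rot":[0,0,0]}
    - {"delta_pos":[-0.2,-0.026,0.2],"delta_rot":[0,0,0]}
    - {"delta_pos":[-0.1,0,0.25],"delta_rot":[0,0,0]}
    - {"delta_pos":[0,0,0.25],"delta_rot":[0,0,0]}
    - {"delta_pos":[0,0,0],"delta_rot":[0,0,0]}
    - {"delta_pos":[0,0,0],"delta_rot":[0,0,0]}

```text
t: 42.05
tcp_pos: [0.4471, 0.0143, 0.1793]
tcp_rot: [-0.0, 0.659, 0.752, -0.0]
wrist_force: [-0.0, -0.3, -0.1]
gripper_width: -0.0003
grasp_force: 0.0
```

```bash
python3 - <<'E'
from h import *
s=env.state();print(s["t"],s["tcp_pos"],s["wrist_force"])
a,_=shot("scene","end"); g=a.astype(int)
# panel top outer edge: brown profile along +x at y=-.12 and +.12, height .05
for y in(-.12,-.15,.15):
    xs=range(90,190,5); u=proj("scene",[[*(C+ex*x/1e3+ey*y),.05] for x in xs]).astype(np.float32)
    v=cv2.remap(a.astype(np.float32),u[:,0:1],u[:,1:2],1).reshape(-1,3); print(y,[(x,int(q[0]-q[2])) for x,q in zip(xs,v)])
E
```

```text
42.05 [0.44705836 0.01425498 0.17933525] [-0.03733776 -0.29747021 -0.05272634]
-0.12 [(90, 11), (95, 11), (100, 11), (105, 11), (110, 12), (115, 12), (120, 11), (125, 28), (130, 54), (135, 37), (140, 34), (145, 17), (150, 54), (155, 55), (160, 58), (165, 59), (170, 57), (175, 56), (180, 58), (185, 58)]
-0.15 [(90, 11), (95, 11), (100, 11), (105, 10), (110, 11), (115, 11), (120, 11), (125, 27), (130, 53), (135, 39), (140, 30), (145, 14), (150, 51), (155, 55), (160, 58), (165, 56), (170, 57), (175, 55), (180, 57), (185, 56)]
0.15 [(90, 11), (95, 11), (100, 11), (105, 11), (110, 11), (115, 11), (120, 10), (125, 27), (130, 55), (135, 38), (140, 19), (145, 6), (150, 53), (155, 52), (160, 54), (165, 53), (170, 53), (175, 52), (180, 51), (185, 51)]
```

```bash
python3 -c "
from h import *
print(env.job_done())"
```

```text
the job is handed in; nothing more can be done
None
```

The job is handed in. The two larger lids are in the wide row and the two smaller ones in the narrow row. The drawer went past its catch and seated on its stop, about 12 mm short of fully closed, with about 11 N at the fingers. The arm is clear and about 42 s of the 69 s were used. I did not touch the bystanders or the red and green lids. The judge's result was not shown.

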